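Unhook a wheel hub past the hook's sprung keeper

TASK

Take the wheel hub off the hook on the bench stand and stand it upright in the steel parts tray, then let go. To free it, press the hub's bail back against the hook's sprung keeper until the bail is clear of the hook's beak, feeling your way rather than forcing it, and keep the gripper itself off the stand; set the hub down softly and leave the other things on the bench where they are.

Things in the scene. Friction and masses are not known exactly. Their poses are not given: they have to be found in the camera images.
- stand: Fixed steel hook stand, hook bar, keeper and all. Origin on the bench straight below where the bail hangs; z up; local +x runs level from the hook's nose to the post, y across the hook. Base plate 10 mm thick, x -60 to 190, y +-50 mm. Square 28 mm blue post at x = 145 mm with a sleeve (x 95 to 160 mm, 28 mm wide). More than 16 N between hub and stand counts as forcing.
- post (a point): Top of the blue post, 166 mm above the bench; the screw on the sleeve reaches 174 mm. The hook head (nose, beak, keeper, heel as one) is clamped in the sleeve anywhere within +-11 mm along the stand's x: where it stands is not measured and must be felt. It does not move in use.
- seat (a point): Nominal seat of the bail: top of the level hook bar (16 mm wide, 14 mm thick), 156 mm above the stand's origin, at x = y = 0. All x here +-11 mm together: nose face at -17.5 mm, nose 14 mm thick and 32 mm high above the seat; its beak overhangs 27 mm towards the post, to x = +9.5 mm, underside 18 mm above the seat, so the 12 mm bail has 6 mm of headroom.
- gate (a point): Nominal top of the keeper's face, x = 17.5 mm, 38 mm above the seat. Sprung steel keeper, 25 mm wide, upright, pivoted on the hook bar, reaching 16 mm below the seat. Pressed by the bail towards the post it leans back: about 2 N at first, about 4 N when the bail meets the heel. It springs shut once the bail is out.
- heel (a point): Nominal face of the heel, x = 24.5 mm, top 14 mm above the seat: a rigid block 22 mm long on the hook bar that stops the bail. The bail rises out only between beak end and heel, a gap of 15 mm (bail 12 mm): from its start it must go 4.5 to 26.5 mm towards the post to clear the beak, and meets the heel 3 mm later.
- hub: Aluminium wheel hub, 0.3 to 0.6 kg, hanging by its steel bail. Origin at the centre of its flat underside, z up, y along the bail's top bar. Flange 100 mm across, 12 mm thick; barrel 60 mm across up to z = 45 mm; cross plate 30 x 148 x 8 mm up to z = 53 mm. At the start its underside is 25 mm above the bench.
- bail (a point): Middle of the bail's top bar, 137 mm above the hub's underside. Square bar 12 x 12 mm, level along the hub's y, 148 mm long, round upright legs 10 mm thick at y = +-68 mm. Its middle lies on the hook bar; grip it from above about 40 mm to either side, fingers closing along the hub's x. The bail can yaw a little on the hook.
- tray: Fixed low steel parts tray, 170 x 170 mm outside, walls 4 mm thick and 28 mm high, floor 4 mm thick. Origin at the centre of its underside on the bench, sides along its x and y.
- wrench: Loose open-ended steel wrench, 200 mm long, lying on the bench to the robot's right of the tray; leave alone.
- spraycan: Loose spray can, 64 mm across, 170 mm high, standing on the bench; origin under its centre; leave alone.
- tin: Loose open tin, 84 mm across, 85 mm high, standing on the bench; origin under its centre; leave alone.
- balljoint: Loose ball joint, 52 mm across, 60 mm high, standing on the bench; origin under its centre; leave alone.

How it is judged:
By the outcome, as a careful person would: the job done as asked, in the order asked, and still so for the second after the job is handed in, with the robot touching nothing.
It also fails if it takes over 64 s, if anything falls off the work surface, if the arm or the gripper's body presses on something with over 40 N, if the wrist force passes 120 N, or if a joint passes its speed limit or range.

ROBOT

A 6-joint arm with a two-finger parallel gripper is mounted at the origin on the work surface. World frame = base frame: x ahead of the robot, y to its left, z up, the work surface at z = 0. Lengths are in mm, angles in rad, forces in N, time in s.
With the tool pointing down it reaches from about 350 to 975 mm from the base axis. Payload 7.1 kg.
Tool frame: the origin (TCP) lies midway between the tips of the shut fingers; the grasp point (between the pads) lies ctrl.grip_point_offset behind it (ctrl.grip_point_offset is the distance from the TCP to the grasp point, in mm); z points along the fingers, y is the line along which they close (so a half turn about z gives the same grasp; the last joint's range is limited). The gripper opens to 88 mm and grips with 3 to 60 N. Pads are 20 mm wide; open, the fingers measure 115 mm over their backs; the gripper's body (75 mm by 178 mm) begins 61 mm behind the grasp point.
Start: joints at [-1.166, 0.423, 1.63, -0, 1.089, -0.019], TCP at [257.032, -569.684, 222.675] pointing down, gripper open.
Joint ranges: [-3, 3], [-0.9, 2.11], [0.09, 2.58], [-1.31, 4.45], [0.11, 2.69], [-2.54, 2.54]. Speed limits (rad/s): [2.39, 2.39, 3.01, 3.14, 3.14, 3.14].

INTERFACE

Orientations are given as a rotation vector (axis times angle).
In Python, from workcell import ctrl, get_image, close_job, finder gives the robot as it stands.
- The arm moves only by the tool servo_tool, never from a script. Its argument "deltas" is a list of rows, each a list of 2 entries, a list of its own where there are three numbers: the shift along the tool's x, y, z in mm, then the turn, a rotation vector about the tool's x, y, z in rad. A call has 1 to 5 rows; each row is the pose to reach, as a shift and turn from the pose commanded when the call began, along the tool's axes at that moment; what a row does not reach only later rows make up. A row lasts 1/12 s, in which the tool goes at most 41.7 mm and 7.16 degrees, less where a joint would pass 70% of its speed; a pose out of reach is approached as far as the arm can. A call with a gripper value outside its range is refused whole. "grip" is the closure, from -1 (fully open) to 1 (shut), so that 0 is half open, set as the call begins (left out, the last holds). The fingers move at their own pace and stop on an object; the grip force is fixed at half the most. Time passes only in rows, so rows that repeat a pose let the fingers close. It gives the time, the measured TCP pose, the force, the opening and the grip force at its end, in the units of the state.
- ctrl.get_obs(): the state, without advancing time (a new reading comes with each control period).
- get_image(name): name is "scene" or "side" or "wrist"; returns a dict with "frame" (384x512x3 uint8, blue, green, red), "depth" (384x512 float32, mm along the optical axis (not along the pixel's ray), 0 where there is no reading), "K" (3x3 intrinsics, pixels), "pose" (4x4, takes a point from camera to world coordinates). Camera axes: x right, y down, z forward; pixel columns grow to the right and rows downward; lengths in mm; the calibration is good to about 2 mm. A picture is of the moment at which its call begins.
- close_job(): hands the job in; it is judged then, once.
Trained networks look in a picture, given as the dict that the camera call returned (one of the last four; its "shot" number tells which), for a name from the list of things; names that differ only in an ending like _2 or _b are one class to them, and where a whole thing is asked for, a point or a joint stands for the part that bears it (a point fixed in the world has none). Each returns a list of dicts, best first, with "score" (0 to 1); they miss things now and then, are a little off and sometimes report something else, mostly with a low value. They report only what shows in the picture. A call takes as long as a camera call.
- finder.search_frame(query, picture): "rect" ([centre column, centre row, width, height] as shares, 0 to 1, of the picture: columns of its width, rows of its height, round what is visible of it).
- finder.silhouettes(query, picture): "mask" (384x512 bool, what is visible of it) and "rect" ([centre column, centre row, width, height] as shares, 0 to 1, of the picture: columns of its width, rows of its height, round what is visible of it).
The state is a dict: "t": time; "qpos": joint angles; "qvel": joint speeds; "joint_torque": joint torques, N m; "ee_pos": TCP position; "orientation": TCP orientation; "ft_force": force on the tool from outside, world axes, zero at the start; "moment": the same for the moment, N m; "width": finger opening in mm; "grasp_force": force on a finger pad.
Only numpy, scipy, OpenCV 4.12 (cv2) and the standard library are available. Lean on these libraries where they do the work, as an engineer would, in place of code of your own. Each camera call takes 0.05 s, during which the arm holds its last target. There are 200 camera calls.

## Working session

There is one attempt and no reset: what is moved stays moved. The work goes in short steps, Python scripts to look and compute and a tool call to move; the robot and the scene stay as the last step left them, time stands still between calls to the robot, and variables do not carry over. Pictures are saved under pics/ and viewed, at most 10 in all, crops included, and the job is handed in when it is done.

Besides the shell and the picture viewer there is one more tool, called after ">>>" as name([rows], argument=value, ...), one row to a line, values as JSON. servo_tool: Moves the arm, as the interface text tells. Its arguments: {"type":"object","properties":{"deltas":{"type":"array","items":{"type":"array"}},"grip":{"type":"number"}},"required":["deltas"]}

```bash
mkdir -p pics
cat > h.py <<'E'
import numpy as np, cv2
from workcell import ctrl, get_image, close_job, finder
from scipy.spatial.transform import Rotation as R
def cloud(p):
    d=p["depth"];K=p["K"];v,u=np.mgrid[:d.shape[0],:d.shape[1]]
    c=np.stack([(u-K[0,2])/K[0,0]*d,(v-K[1,2])/K[1,1]*d,d],-1)
    return c@p["pose"][:3,:3].T+p["pose"][:3,3]
E
python3 - <<'E'
from h import *
o=ctrl.get_obs();print({k:np.round(v,3) for k,v in o.items()},ctrl.grip_point_offset)
ims=[]
for n in ["scene","side"]:
    p=get_image(n);ims.append(p["frame"]);W=cloud(p);print(n,p["pose"].round(2).tolist())
    for q in ["stand","hub","tray","wrench","spraycan","tin","balljoint"]:
        r=finder.silhouettes(q,p)
        if r:
            m=r[0]["mask"]&(p["depth"]>0);w=W[m]
            print(q,round(r[0]["score"],2),np.array(r[0]["rect"]).round(3),m.sum(),np.percentile(w,[2,50,98],axis=0).round().tolist())
cv2.imwrite("pics/a.png",ims[0]);cv2.imwrite("pics/b.png",ims[1])
E
```

```text
{'t': np.float64(0.0), 'qpos': array([-1.166,  0.424,  1.631, -0.   ,  1.089, -0.019]), 'qvel': array([-0.001, -0.001, -0.001, -0.001, -0.001, -0.001]), 'joint_torque': array([ 2.0000e-03, -5.4462e+01, -2.7367e+01,  6.5000e-02,  2.3000e-02,
       -0.0000e+00]), 'ee_pos': array([ 256.816, -569.183,  221.899]), 'orientation': array([-3.07, -0.66,  0.  ]), 'ft_force': array([ 0.343,  0.673, -0.37 ]), 'moment': array([ 0.018, -0.004, -0.017]), 'grasp_force': np.float64(0.0), 'width': np.float64(87.843)} 18.700000000000003
scene [[0.15, 0.71, -0.69, 1417.84], [0.99, -0.09, 0.12, -193.57], [0.02, -0.7, -0.71, 975.1], [0.0, 0.0, 0.0, 1.0]]
stand 0.97 [0.609 0.481 0.188 0.191] 3421 [[519.0, -7.0, 1.0], [584.0, 144.0, 13.0], [624.0, 232.0, 188.0]]
hub 0.61 [0.561 0.463 0.082 0.194] 1334 [[508.0, 4.0, 26.0], [585.0, 43.0, 75.0], [640.0, 92.0, 170.0]]
tray 0.67 [0.387 0.506 0.135 0.134] 3324 [[411.0, -265.0, -0.0], [492.0, -180.0, 5.0], [590.0, -100.0, 29.0]]
wrench 0.89 [0.236 0.515 0.034 0.141] 363 [[388.0, -402.0, -0.0], [481.0, -384.0, 7.0], [570.0, -365.0, 11.0]]
spraycan 0.59 [0.325 0.62
[... 490 characters left out ...]
567.0, 142.0, 11.0], [621.0, 227.0, 189.0]]
hub 0.6 [0.451 0.478 0.107 0.148] 1214 [[498.0, -2.0, 28.0], [564.0, 36.0, 74.0], [634.0, 59.0, 168.0]]
tray 0.59 [0.424 0.712 0.148 0.183] 4641 [[416.0, -278.0, 1.0], [498.0, -191.0, 4.0], [583.0, -101.0, 28.0]]
wrench 0.76 [0.442 0.92  0.198 0.071] 1011 [[394.0, -414.0, 2.0], [492.0, -389.0, 7.0], [581.0, -370.0, 10.0]]
spraycan 0.96 [0.613 0.69  0.064 0.172] 1745 [[676.0, -298.0, 12.0], [698.0, -289.0, 124.0], [729.0, -247.0, 171.0]]
tin 0.71 [0.608 0.535 0.062 0.1  ] 1016 [[739.0, -83.0, 1.0], [777.0, -55.0, 56.0], [815.0, -5.0, 86.0]]
balljoint 0.45 [0.526 0.405 0.021 0.038] 173 [[707.0, 227.0, 4.0], [727.0, 240.0, 26.0], [747.0, 258.0, 58.0]]
```

View pics/a.png

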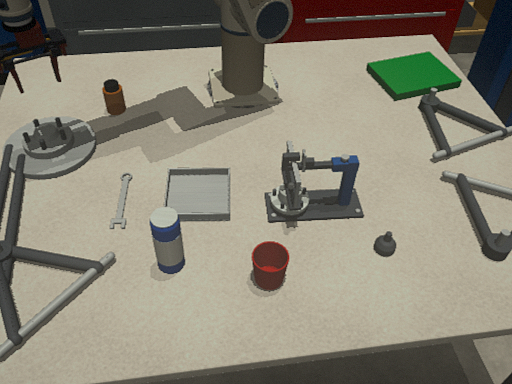

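View pics/b.png

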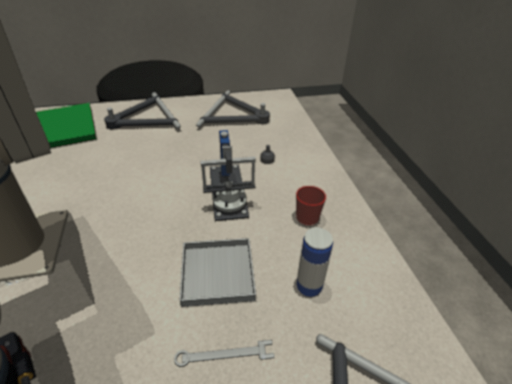

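The scene picture shows the stand at about (315,185) with its post to the right (world +y), the hub hanging at (290,190), and the tray at (198,193). The side view agrees. Next I'll fit the stand, bail and tray from depth.

```bash
cat > m.py <<'E'
from h import *
def rect(P,name):
    r=cv2.minAreaRect(P[:,:2].astype(np.float32));print(name,len(P),np.round(r[0],1),np.round(r[1],1),round(r[2],1))
for n in ["scene","side"]:
    p=get_image(n);W=cloud(p);ok=p["depth"]>0
    X,Y,Z=W[...,0],W[...,1],W[...,2]
    roi=ok&(X>470)&(X<680)&(Y>-60)&(Y<290)
    print(n)
    P=W[roi&(Z>6)&(Z<14)&(Y<260)];rect(P,"plate")
    print(np.percentile(P,[1,50,99],axis=0).round().tolist())
    P=W[roi&(Z>161)&(Z<170)&(Y>140)];rect(P,"posttop")
    P=W[roi&(Z>150)&(Z<173)&(Y<130)&(Y>-30)];rect(P,"bailish")
    L=P[(P[:,0]<550)|(P[:,0]>590)];print("bail pts",len(L));
    for lo in range(490,660,15):
        s=P[(P[:,0]>=lo)&(P[:,0]<lo+15)]
        if len(s):print(lo,len(s),s.min(0).round(),s.max(0).round(),np.median(s,0).round())
    r=finder.silhouettes("tray",p)[0]["mask"];P=W[r&ok&(Z<40)&(Z>18)&(X>380)&(X<620)&(Y>-290)&(Y<-80)];rect(P,"tray")
    b=W[roi&(Z>175)&(Z<200)];print("nose",len(b),np.percentile(b,[2,50,98],axis=0).round().tolist())
E
python3 m.py
```

```text
scene
plate 1625 [573.6 113.5] [250.3 198.5] 86.6
[[521.0, -10.0, 6.0], [591.0, 138.0, 10.0], [626.0, 237.0, 14.0]]
posttop 167 [576.2 175.2] [63.3 30. ] 85.9
bailish 512 [570.9  52.3] [119.9 116.1] 44.6
bail pts 181
490 20 [492.  46. 159.] [504.  58. 170.] [497.  51. 167.]
505 25 [505.  45. 158.] [520.  57. 169.] [513.  50. 168.]
520 18 [522.  44. 165.] [534.  56. 170.] [527.  50. 168.]
535 2 [535.  48. 169.] [535.  53. 170.] [535.  50. 170.]
550 42 [556.  21. 152.] [565. 110. 172.] [562.  71. 158.]
565 259 [565.  21. 150.] [580. 130. 173.] [574.  81. 158.]
580 41 [580.  41. 152.] [595. 123. 173.] [584.  49. 168.]
595 26 [596.  41. 155.] [608.  52. 172.] [604.  45. 168.]
610 28 [610.  40. 159.] [625.  52. 171.] [618.  44. 168.]
625 43 [625.  39. 150.] [640.  52. 170.] [636.  45. 167.]
640 8 [640.  40. 158.] [643.  51. 170.] [641.  47. 165.]
tray 541 [ 499.4 -185.4] [169.9 177.5] 83.5
nose 209 [[557.0, 21.0, 175.0], [571.0, 47.0, 186.0], [582.0, 175.0, 195.0]]
side
plate 729 [571.4 109.5] [251.3  99.9] 86.6
[[518.0, -16.0, 7.0], [564.0, 150.0, 10.0], [624.0, 231.0, 13.0]]
posttop 68 [574.2 172.4] [65.5 27.7] 86.4
bailish 357 [572.   49.3] [119.6 110.6] 44.0
bail pts 250
490 33 [494.  41. 151.] [505.  53. 169.] [499.  45. 164.]
505 33 [505.  40. 156.] [520.  52. 169.] [512.  44. 166.]
520 35 [520.  41. 158.] [534.  54. 170.] [528.  44. 166.]
535 35 [536.  38. 155.] [550.  52. 168.] [543.  42. 165.]
550 54 [550.  16. 152.] [565.  75. 173.] [559.  40. 164.]
565 29 [566.  15. 151.] [580. 130. 170.] [572.  20. 161.]
580 36 [580.  37. 156.] [595.  68. 171.] [587.  41. 166.]
595 32 [595.  36. 155.] [609.  50. 170.] [603.  40. 167.]
610 33 [611.  36. 156.] [625.  52. 170.] [617.  39. 165.]
625 37 [625.  35. 152.] [639.  48. 170.] [632.  39. 165.]
tray 731 [ 499.8 -187.6] [172.8 170.2] 83.9
nose 136 [[556.0, 17.0, 176.0], [567.0, 49.0, 187.0], [581.0, 70.0, 195.0]]
```

```bash
cat > plan.py <<'E'
from h import *
import sys
def go(tx,ty,tz,yaw=86.8):
    o=ctrl.get_obs();Rc=R.from_rotvec(o["orientation"])
    a=np.radians(yaw);best=None
    for s in (1,-1):
        y=s*np.array([np.cos(a),np.sin(a),0]);z=np.array([0,0,-1.]);x=np.cross(y,z)
        d=Rc.inv()*R.from_matrix(np.c_[x,y,z])
        if best is None or d.magnitude()<best.magnitude():best=d
    sh=Rc.inv().apply(np.array([tx,ty,tz])-o["ee_pos"])
    print("t",o["t"].round(2),"pos",o["ee_pos"].round(1),"q",o["qpos"].round(2),"F",o["ft_force"].round(1),"M",o["moment"].round(2),"w",o["width"].round(1),"shift",sh.round(1),"turn",best.as_rotvec().round(3), "axes",Rc.as_matrix().round(3).tolist())
if __name__=="__main__":go(*map(float,sys.argv[1:]))
E
python3 plan.py 529 49 250
```

```text
Traceback (most recent call last):
  File "plan.py", line 12, in <module>
    if __name__=="__main__":go(*map(float,sys.argv[1:]))
                            ~~^^^^^^^^^^^^^^^^^^^^^^^^^^
  File "plan.py", line 11, in go
    print("t",o["t"].round(2),"pos",o["ee_pos"].round(1),"q",o["qpos"].round(2),"F",o["ft_force"].round(1),"M",o["moment"].round(2),"w",o["width"].round(1),"shift",sh.round(1),"turn",best.as_rotvec().round(3), "axes",Rc.as_matrix().round(3).tolist())
              ^^^^^^^^^^^^
AttributeError: 'float' object has no attribute 'round'
```

```bash
sed -i 's/o\["t"\].round(2)/round(float(o["t"]),2)/;s/o\["width"\].round(1)/round(float(o["width"]),1)/' plan.py; python3 plan.py 529 49 250
```

```text
t 1.0 pos [ 257.  -569.7  222.7] q [-1.17  0.42  1.63 -0.    1.09 -0.02] F [-0.5 -0.2  0.1] M [0.01 0.05 0.06] w 88.1 shift [ 502.3 -452.1  -27.3] turn [ 0.   -0.    0.48] axes [[0.912, 0.411, 0.0], [0.411, -0.912, -0.0], [-0.0, 0.0, -1.0]]
```

>>> servo_tool([
  [[30,-27,-27],[0,0,0.12]],
  [[60,-54,-27],[0,0,0.24]],
  [[90,-81,-27],[0,0,0.36]],
  [[120,-108,-27],[0,0,0.48]],
  [[150,-135,-27],[0,0,0.48]],
], grip=-1)

```text
t: 1.42
ee_pos: [338.2, -384.3, 249.9]
orientation: [3.14, -0.099, 0.001]
ft_force: [0.2, -0.2, -0.2]
width: 87.9
grasp_force: 0.0
```

```bash
python3 plan.py 529 49 250
```

```text
t 1.42 pos [ 338.2 -384.3  249.9] q [-0.87  0.22  1.85  0.    1.07  0.76] F [ 0.2 -0.2 -0.2] M [0.04 0.03 0.05] w 87.9 shift [ 1.630e+02 -4.446e+02 -2.000e-01] turn [ 0.    -0.001 -0.008] axes [[0.998, -0.063, 0.001], [-0.063, -0.998, -0.0], [0.001, 0.0, -1.0]]
```

>>> servo_tool([
  [[14,-38,0],[0,0,0]],
  [[28,-76,0],[0,0,0]],
  [[42,-114,0],[0,0,0]],
  [[56,-152,0],[0,0,0]],
  [[70,-190,0],[0,0,-0.008]],
])

```text
t: 1.83
ee_pos: [418.8, -198.3, 250.0]
orientation: [3.14, -0.076, 0.001]
ft_force: [0.7, -0.3, 0.4]
width: 88.1
grasp_force: 0.0
```

>>> servo_tool([
  [[14,-38,0],[0,0,0]],
  [[28,-76,0],[0,0,0]],
  [[42,-114,0],[0,0,0]],
  [[56,-152,0],[0,0,0]],
  [[70,-190,0],[0,0,0]],
])

```text
t: 2.25
ee_pos: [497.9, -11.6, 250.0]
orientation: [3.141, -0.075, 0.001]
ft_force: [0.3, -1.0, -0.3]
width: 88.0
grasp_force: 0.0
```

```bash
python3 plan.py 529 49 250
python3 - <<'E'
from h import *
p=get_image("wrist");cv2.imwrite("pics/w.png",p["frame"]);W=cloud(p);X,Y,Z=W[...,0],W[...,1],W[...,2];print(p["pose"].round(2).tolist())
m=(p["depth"]>0)&(Z>150)&(Z<174)&(Y>-40)&(Y<110)
for lo in range(490,650,10):
    s=W[m&(X>=lo)&(X<lo+10)]
    if len(s)>3:print(lo,len(s),np.percentile(s,[3,50,97],axis=0).round(1).tolist())
E
```

```text
t 2.25 pos [497.9 -11.6 250. ] q [-0.05  0.2   1.88 -0.    1.06  1.57] F [ 0.3 -1.  -0.3] M [ 0.04  0.02 -0.02] w 88.0 shift [ 28.1 -62.1  -0. ] turn [ 0.    -0.001  0.008] axes [[0.999, -0.048, 0.001], [-0.048, -0.999, -0.0], [0.001, 0.0, -1.0]]
[[-0.05, -0.96, -0.29, 577.13], [-1.0, 0.05, 0.02, -15.66], [-0.0, 0.29, -0.96, 412.23], [0.0, 0.0, 0.0, 1.0]]
490 144 [[492.2, 44.8, 159.2], [496.0, 49.4, 167.8], [499.8, 56.3, 169.0]]
500 176 [[500.4, 44.4, 159.7], [505.0, 49.3, 167.8], [509.6, 55.9, 169.1]]
510 186 [[510.3, 43.9, 158.8], [515.1, 48.8, 167.8], [519.6, 55.3, 169.4]]
520 195 [[520.3, 43.5, 158.4], [525.2, 48.2, 167.7], [529.9, 54.9, 169.2]]
530 193 [[530.6, 42.9, 159.5], [535.2, 47.7, 167.9], [539.5, 54.6, 169.2]]
540 207 [[540.3, 42.5, 159.2], [545.1, 47.3, 168.0], [549.7, 54.2, 169.2]]
550 173 [[550.2, 20.2, 153.9], [554.1, 48.6, 167.8], [559.2, 71.8, 171.3]]
560 417 [[560.9, 19.6, 153.6], [565.5, 88.2, 169.4], [569.8, 109.0, 171.3]]
570 543 [[570.4, 22.7, 154.0], [574.7, 73.0, 167.6], [579.5, 108.5, 171.2]]
580 236 [[580.5, 40.6, 159.1], [585.2, 45.6, 167.9], [589.7, 52.2, 169.2]]
590 246 [[590.5, 40.2, 159.5], [595.0, 45.0, 167.8], [599.8, 51.6, 169.5]]
600 254 [[600.4, 39.8, 159.5], [605.0, 44.6, 168.0], [609.7, 51.2, 169.5]]
610 267 [[610.3, 39.3, 159.0], [615.0, 44.3, 168.0], [619.8, 50.8, 169.6]]
620 276 [[620.4, 38.8, 159.8], [625.0, 43.5, 168.0], [629.7, 50.2, 169.4]]
630 257 [[630.3, 38.4, 157.8], [634.4, 43.2, 167.8], [638.6, 49.9, 169.4]]
```

View pics/w.png

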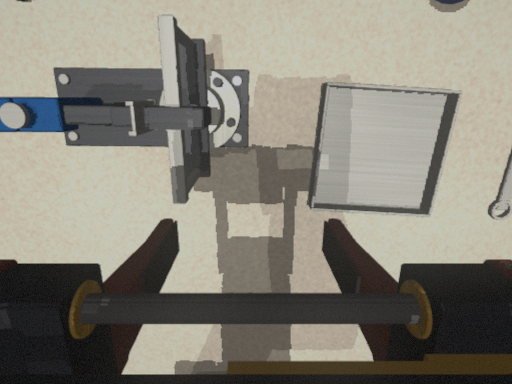

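The wrist view shows the bail's top bar at columns 160–185, rows 20–200, with the hook running along row 117 and the tray around (385,148). The bail centre at x=530 is y≈49, its top is at z=168 as expected, and the tool is already aligned with it.

>>> servo_tool([
  [[15,-31,0],[0,0,0]],
  [[29,-62,0],[0,0,0]],
  [[29,-62,30],[0,0,0]],
  [[29,-62,60],[0,0,0]],
  [[29,-62,80],[0,0,0]],
])

```text
t: 2.72
ee_pos: [528.8, 47.5, 167.8]
orientation: [3.141, -0.073, -0.002]
ft_force: [0.1, -1.1, -0.2]
width: 87.9
grasp_force: 0.0
```

>>> servo_tool([
  [[0,0,13],[0,0,0]],
  [[0,0,26.5],[0,0,0]],
  [[0,0,26.5],[0,0,0]],
])

```text
t: 2.97
ee_pos: [527.7, 46.7, 140.8]
orientation: [3.14, -0.076, -0.007]
ft_force: [-0.8, 1.0, -0.3]
width: 87.9
grasp_force: 0.0
```

>>> servo_tool([
  [[0,0,0],[0,0,0]],
  [[0,0,0],[0,0,0]],
  [[0,0,0],[0,0,0]],
  [[0,0,0],[0,0,0]],
  [[0,0,0],[0,0,0]],
], grip=0.4)

```text
t: 3.38
ee_pos: [529.9, 46.8, 144.0]
orientation: [-3.141, 0.076, -0.002]
ft_force: [-0.8, -0.9, 1.2]
width: 58.3
grasp_force: 0.0
```

```bash
python3 plan.py 530 49 143.5
```

```text
t 3.38 pos [529.9  46.8 144. ] q [0.07 0.4  1.89 0.   0.85 1.68] F [-0.8 -0.9  1.2] M [ 0.03 -0.   -0.01] w 58.3 shift [ 0.  -2.2  0.5] turn [-0.    -0.001  0.008] axes [[0.999, -0.048, 0.001], [-0.048, -0.999, 0.0], [0.001, -0.0, -1.0]]
```

>>> servo_tool([
  [[0,-1,0],[0,0,0]],
  [[0,-2,0],[0,0,0]],
  [[0,-2,0],[0,0,0]],
  [[0,-2,0],[0,0,0]],
  [[0,-2,0],[0,0,0]],
], grip=1)

```text
t: 3.8
ee_pos: [529.5, 48.8, 143.2]
orientation: [3.141, -0.076, -0.0]
ft_force: [-0.3, 0.1, -0.1]
width: 24.6
grasp_force: 0.0
```

>>> servo_tool([
  [[0,0,0],[0,0,0]],
  [[0,0,0],[0,0,0]],
  [[0,0,0],[0,0,0]],
  [[0,0,0],[0,0,0]],
  [[0,0,0],[0,0,0]],
])

```text
t: 4.22
ee_pos: [529.5, 48.9, 143.2]
orientation: [-3.141, 0.076, 0.0]
ft_force: [-0.6, 0.7, -0.2]
width: 11.5
grasp_force: 30.0
```

>>> servo_tool([
  [[0,0,0],[0,0,0]],
  [[0,0,0],[0,0,0]],
  [[0,0,0],[0,0,0]],
  [[0,0,0],[0,0,0]],
])

```text
t: 4.55
ee_pos: [529.5, 48.8, 143.2]
orientation: [-3.141, 0.076, 0.0]
ft_force: [0.3, 0.8, 0.3]
width: 11.6
grasp_force: 30.0
```

```bash
python3 plan.py 530 49 143.5
```

```text
t 4.55 pos [529.5  48.8 143.2] q [0.07 0.4  1.89 0.   0.85 1.69] F [0.3 0.8 0.3] M [ 0.1   0.02 -0.05] w 11.6 shift [ 0.5 -0.2 -0.3] turn [-0.     0.     0.008] axes [[0.999, -0.048, -0.0], [-0.048, -0.999, 0.0], [-0.0, -0.0, -1.0]]
```

>>> servo_tool([
  [[0,0,-0.7],[0,0,0]],
  [[0,0,-1.4],[0,0,0]],
  [[0,0,-1.4],[0,0,0]],
])

```text
t: 4.8
ee_pos: [529.0, 48.7, 144.2]
orientation: [3.14, -0.076, -0.002]
ft_force: [-0.1, 0.2, -5.1]
width: 12.1
grasp_force: 30.0
```

>>> servo_tool([
  [[0,0,-0.7],[0,0,0]],
  [[0,0,-1.4],[0,0,0]],
  [[0,0,-1.4],[0,0,0]],
])

```text
t: 5.05
ee_pos: [529.5, 48.8, 146.0]
orientation: [3.141, -0.076, -0.0]
ft_force: [-0.5, -0.2, -4.2]
width: 11.6
grasp_force: 30.0
```

```bash
python3 plan.py 530 49 143.5
python3 - <<'E'
from h import *
p=get_image("wrist");W=cloud(p);X,Y,Z=W[...,0],W[...,1],W[...,2]
m=(p["depth"]>0)&(Z>150)&(Z<180)&(Y>30)&(Y<60)
for lo in list(range(490,550,20))+list(range(590,650,10)):
    s=W[m&(X>=lo)&(X<lo+10)]
    if len(s)>3:print(lo,len(s),np.percentile(s,[3,50,97],axis=0).round(1).tolist())
cv2.imwrite("pics/w2.png",p["frame"])
E
```

```text
t 5.05 pos [529.5  48.8 146. ] q [0.07 0.39 1.89 0.   0.86 1.69] F [-0.5 -0.2 -4.2] M [0.07 0.2  0.02] w 11.6 shift [ 0.5 -0.2  2.5] turn [0.    0.    0.008] axes [[0.999, -0.048, -0.0], [-0.048, -0.999, -0.0], [-0.0, 0.0, -1.0]]
510 365 [[510.3, 43.7, 169.8], [515.3, 49.3, 170.8], [519.8, 54.9, 171.9]]
530 836 [[530.6, 33.7, 152.9], [538.6, 44.1, 170.7], [539.9, 55.2, 178.2]]
590 558 [[590.3, 40.2, 169.2], [595.1, 45.8, 170.4], [599.6, 51.3, 171.7]]
600 604 [[600.3, 39.7, 169.1], [605.1, 45.3, 170.4], [609.7, 50.9, 171.5]]
610 647 [[610.3, 39.0, 169.0], [615.0, 44.7, 170.2], [619.7, 50.2, 171.6]]
620 702 [[620.3, 38.6, 168.8], [625.0, 44.4, 170.2], [629.7, 50.1, 171.5]]
630 636 [[630.3, 38.3, 168.8], [634.4, 43.9, 170.2], [638.6, 49.5, 171.5]]
```

>>> servo_tool([
  [[0,-1,0],[0,0,0]],
  [[0,-1,0],[0,0,0]],
  [[0,-2,0],[0,0,0]],
  [[0,-2,0],[0,0,0]],
])

```text
t: 5.43
ee_pos: [529.6, 50.9, 146.0]
orientation: [-3.141, 0.076, 0.0]
ft_force: [-0.2, -0.2, -4.8]
width: 11.6
grasp_force: 30.0
```

>>> servo_tool([
  [[0,-1,0],[0,0,0]],
  [[0,-1,0],[0,0,0]],
  [[0,-1,0],[0,0,0]],
])

```text
t: 5.68
ee_pos: [529.7, 51.9, 146.0]
orientation: [-3.141, 0.076, -0.0]
ft_force: [0.1, -0.2, -4.3]
width: 11.9
grasp_force: 30.0
```

>>> servo_tool([
  [[0,-1,0],[0,0,0]],
  [[0,-1,0],[0,0,0]],
  [[0,-1,0],[0,0,0]],
])

```text
t: 5.93
ee_pos: [529.7, 52.8, 146.0]
orientation: [-3.141, 0.076, 0.0]
ft_force: [0.0, -0.1, -4.1]
width: 12.1
grasp_force: 30.0
```

>>> servo_tool([
  [[0,-1,0],[0,0,0]],
  [[0,-1,0],[0,0,0]],
  [[0,-1,0],[0,0,0]],
])

```text
t: 6.18
ee_pos: [529.8, 53.9, 146.0]
orientation: [-3.141, 0.076, -0.0]
ft_force: [-0.4, -0.8, -4.7]
width: 11.7
grasp_force: 30.0
```

>>> servo_tool([
  [[0,-1,0],[0,0,0]],
  [[0,-1,0],[0,0,0]],
  [[0,-1,0],[0,0,0]],
])

```text
t: 6.43
ee_pos: [529.8, 54.9, 146.0]
orientation: [-3.141, 0.076, -0.0]
ft_force: [0.2, -0.5, -3.4]
width: 12.0
grasp_force: 30.0
```

>>> servo_tool([
  [[0,-1,0],[0,0,0]],
  [[0,-1,0],[0,0,0]],
  [[0,-1,0],[0,0,0]],
])

```text
t: 6.68
ee_pos: [529.9, 55.9, 146.0]
orientation: [-3.141, 0.076, -0.0]
ft_force: [0.8, 0.4, -3.7]
width: 11.8
grasp_force: 30.0
```

>>> servo_tool([
  [[0,-1,0],[0,0,0]],
  [[0,-1,0],[0,0,0]],
  [[0,-1,0],[0,0,0]],
])

```text
t: 6.93
ee_pos: [529.9, 56.9, 146.0]
orientation: [-3.141, 0.076, -0.0]
ft_force: [1.1, -0.8, -4.2]
width: 11.6
grasp_force: 30.0
```

```bash
python3 plan.py 530 49 143.5
python3 - <<'E'
from h import *
p=get_image("wrist");W=cloud(p);X,Y,Z=W[...,0],W[...,1],W[...,2]
m=(p["depth"]>0)&(X>562)&(X<578)&(Y>5)&(Y<130)&(Z>130)
for lo in range(8,130,4):
    s=Z[m&(Y>=lo)&(Y<lo+4)]
    if len(s)>3:print(lo,len(s),np.percentile(s,[5,50,95]).round(1).tolist())
cv2.imwrite("pics/w3.png",cv2.resize(p["frame"],(800,600)))
E
```

```text
t 6.93 pos [529.9  56.9 146. ] q [0.08 0.4  1.89 0.   0.86 1.7 ] F [ 1.1 -0.8 -4.2] M [0.06 0.17 0.03] w 11.6 shift [0.5 7.9 2.5] turn [-0.    -0.     0.008] axes [[0.999, -0.048, 0.0], [-0.048, -0.999, 0.0], [0.0, -0.0, -1.0]]
16 7 [161.4, 186.3, 186.8]
20 330 [150.3, 187.0, 188.8]
24 401 [151.1, 187.1, 188.8]
28 408 [151.2, 187.4, 189.5]
32 458 [152.5, 187.5, 240.9]
36 523 [152.9, 187.9, 247.4]
40 627 [154.3, 188.2, 247.9]
44 749 [154.9, 188.6, 248.5]
48 390 [170.0, 187.6, 188.8]
52 397 [170.1, 187.6, 188.9]
56 404 [170.1, 187.7, 188.9]
60 460 [154.7, 236.0, 249.2]
64 913 [154.7, 239.9, 249.7]
68 1276 [156.0, 234.1, 249.5]
72 773 [231.4, 242.9, 250.2]
76 983 [161.6, 240.0, 250.0]
80 1076 [161.5, 239.2, 250.0]
84 887 [159.0, 238.1, 250.0]
88 322 [150.4, 169.8, 171.5]
92 304 [149.8, 169.7, 170.8]
96 124 [146.5, 167.8, 170.3]
100 185 [148.5, 155.8, 157.0]
104 225 [149.4, 156.0, 157.1]
108 238 [148.9, 155.8, 156.9]
112 235 [149.4, 155.9, 157.0]
116 229 [149.7, 155.9, 156.8]
120 216 [154.4, 155.9, 157.2]
124 330 [155.1, 156.5, 233.5]
128 244 [155.1, 228.0, 232.6]
```

View pics/w3.png

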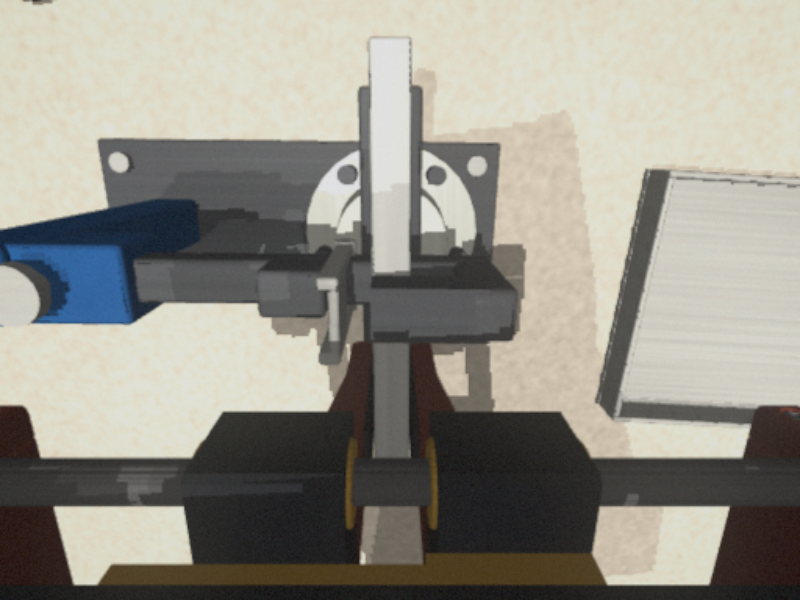

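The picture shows the beak over the bail (cols 370–515, row 300). The keeper is at cols 320–345 and is not yet touched. From depth, the beak ends at about y=60, so roughly 12 mm more is needed, with keeper contact in about 6 mm.

>>> servo_tool([
  [[0,-1,0],[0,0,0]],
  [[0,-2,0],[0,0,0]],
  [[0,-3,0],[0,0,0]],
  [[0,-4,0],[0,0,0]],
  [[0,-4,0],[0,0,0]],
])

```text
t: 7.4
ee_pos: [530.1, 61.0, 146.0]
orientation: [-3.141, 0.075, -0.0]
ft_force: [-0.6, 0.3, -3.2]
width: 11.6
grasp_force: 30.0
```

>>> servo_tool([
  [[0,-1,0],[0,0,0]],
  [[0,-1,0],[0,0,0]],
  [[0,-2,0],[0,0,0]],
  [[0,-2,0],[0,0,0]],
])

```text
t: 7.73
ee_pos: [530.2, 62.9, 146.0]
orientation: [-3.141, 0.076, -0.0]
ft_force: [-0.7, -0.1, -4.5]
width: 11.8
grasp_force: 30.0
```

>>> servo_tool([
  [[0,-0.5,0],[0,0,0]],
  [[0,-1,0],[0,0,0]],
  [[0,-1,0],[0,0,0]],
  [[0,-1,0],[0,0,0]],
])

```text
t: 8.07
ee_pos: [530.3, 63.8, 146.0]
orientation: [3.141, -0.076, 0.0]
ft_force: [-0.1, 0.4, -4.7]
width: 11.9
grasp_force: 30.0
```

>>> servo_tool([
  [[0,-0.5,0],[0,0,0]],
  [[0,-1,0],[0,0,0]],
  [[0,-1,0],[0,0,0]],
  [[0,-1,0],[0,0,0]],
])

```text
t: 8.4
ee_pos: [530.3, 64.6, 146.0]
orientation: [3.14, -0.076, -0.0]
ft_force: [-0.8, -1.5, -4.6]
width: 11.8
grasp_force: 30.0
```

>>> servo_tool([
  [[0,-0.5,0],[0,0,0]],
  [[0,-1,0],[0,0,0]],
  [[0,-1,0],[0,0,0]],
  [[0,-1,0],[0,0,0]],
])

```text
t: 8.73
ee_pos: [530.3, 65.7, 146.0]
orientation: [3.141, -0.076, -0.0]
ft_force: [-0.1, -3.1, -4.2]
width: 11.9
grasp_force: 30.0
```

>>> servo_tool([
  [[0,-0.7,0],[0,0,0]],
  [[0,-1.4,0],[0,0,0]],
  [[0,-2,0],[0,0,0]],
  [[0,-2,0],[0,0,0]],
])

```text
t: 9.07
ee_pos: [530.5, 67.8, 146.0]
orientation: [3.141, -0.076, 0.0]
ft_force: [-0.2, -4.2, -3.2]
width: 11.8
grasp_force: 30.0
```

>>> servo_tool([
  [[0,-0.5,0],[0,0,0]],
  [[0,-1,0],[0,0,0]],
  [[0,-1,0],[0,0,0]],
  [[0,-1,0],[0,0,0]],
])

```text
t: 9.4
ee_pos: [530.5, 68.7, 146.0]
orientation: [3.141, -0.076, -0.0]
ft_force: [-0.8, -4.1, -1.9]
width: 11.9
grasp_force: 30.0
```

>>> servo_tool([
  [[0,-0.5,0],[0,0,0]],
  [[0,-1,0],[0,0,0]],
  [[0,-1,0],[0,0,0]],
  [[0,-1,0],[0,0,0]],
])

```text
t: 9.73
ee_pos: [530.5, 69.7, 146.0]
orientation: [3.141, -0.076, -0.0]
ft_force: [-1.3, -5.1, -2.5]
width: 11.7
grasp_force: 30.0
```

>>> servo_tool([
  [[0,-0.4,0],[0,0,0]],
  [[0,-0.7,0],[0,0,0]],
  [[0,-0.7,0],[0,0,0]],
  [[0,-0.7,0],[0,0,0]],
])

```text
t: 10.07
ee_pos: [530.6, 70.4, 145.9]
orientation: [3.14, -0.076, -0.0]
ft_force: [-0.9, -6.1, -3.0]
width: 11.6
grasp_force: 30.0
```

>>> servo_tool([
  [[0,-0.3,0],[0,0,0]],
  [[0,-0.5,0],[0,0,0]],
  [[0,-0.5,0],[0,0,0]],
  [[0,-0.5,0],[0,0,0]],
])

```text
t: 10.4
ee_pos: [530.6, 70.8, 145.9]
orientation: [3.14, -0.076, -0.0]
ft_force: [-0.7, -6.0, -2.9]
width: 11.8
grasp_force: 30.0
```

>>> servo_tool([
  [[0,1,0],[0,0,0]],
  [[0,1,-1],[0,0,0]],
  [[0,1,-2],[0,0,0]],
  [[0,1,-2],[0,0,0]],
  [[0,1,-2],[0,0,0]],
])

```text
t: 10.82
ee_pos: [530.3, 70.0, 147.8]
orientation: [3.141, -0.076, -0.001]
ft_force: [-1.2, -4.5, -5.4]
width: 12.1
grasp_force: 30.0
```

>>> servo_tool([
  [[0,0,-1],[0,0,0]],
  [[0,0,-2],[0,0,0]],
  [[0,0,-2],[0,0,0]],
])

```text
t: 11.07
ee_pos: [530.5, 70.1, 150.1]
orientation: [-3.141, 0.076, 0.0]
ft_force: [-1.8, -4.4, -4.8]
width: 11.7
grasp_force: 30.0
```

```bash
python3 plan.py 530 49 143.5
python3 - <<'E'
from h import *
p=get_image("wrist")
cv2.imwrite("pics/w4.png",cv2.resize(p["frame"][130:330,100:400],(800,533),interpolation=cv2.INTER_CUBIC))
E
```

```text
t 11.07 pos [530.5  70.1 150.1] q [0.11 0.39 1.88 0.   0.87 1.73] F [-1.8 -4.4 -4.8] M [-0.6   0.33 -0.12] w 11.7 shift [ 0.6 21.1  6.6] turn [-0.     0.     0.008] axes [[0.999, -0.048, -0.0], [-0.048, -0.999, 0.0], [-0.0, -0.0, -1.0]]
```

View pics/w4.png

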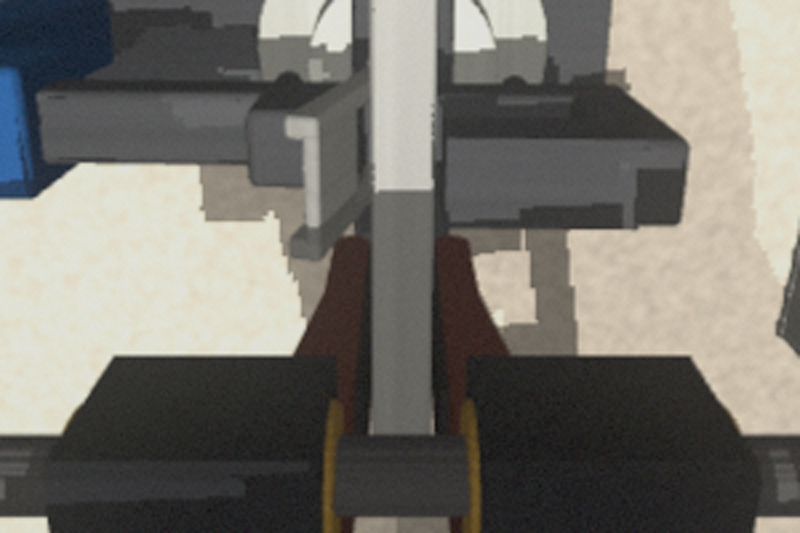

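The crop shows the bail (cols 370–435) clear of the beak's end (col 445), with the keeper leaning back. The force is steady, so I'll raise it carefully.

>>> servo_tool([
  [[0,0,-1],[0,0,0]],
  [[0,0,-2],[0,0,0]],
  [[0,0,-3],[0,0,0]],
  [[0,0,-4],[0,0,0]],
  [[0,0,-4],[0,0,0]],
])

```text
t: 11.53
ee_pos: [530.7, 70.1, 154.3]
orientation: [-3.14, 0.076, -0.001]
ft_force: [-0.4, -2.3, -4.1]
width: 11.8
grasp_force: 30.0
```

>>> servo_tool([
  [[0,0,-1],[0,0,0]],
  [[0,0,-2],[0,0,0]],
  [[0,0,-3],[0,0,0]],
  [[0,0,-4],[0,0,0]],
  [[0,0,-4],[0,0,0]],
])

```text
t: 11.95
ee_pos: [530.6, 70.1, 158.2]
orientation: [-3.141, 0.076, -0.0]
ft_force: [-0.8, -2.2, -4.8]
width: 11.4
grasp_force: 30.0
```

>>> servo_tool([
  [[0,0,-2],[0,0,0]],
  [[0,0,-4],[0,0,0]],
  [[0,0,-6],[0,0,0]],
  [[0,0,-8],[0,0,0]],
  [[0,0,-8],[0,0,0]],
])

```text
t: 12.37
ee_pos: [530.8, 70.1, 166.5]
orientation: [-3.14, 0.076, -0.001]
ft_force: [0.3, -1.6, -3.7]
width: 12.0
grasp_force: 30.0
```

>>> servo_tool([
  [[0,0,-2],[0,0,0]],
  [[0,0,-4],[0,0,0]],
  [[0,0,-6],[0,0,0]],
  [[0,0,-8],[0,0,0]],
  [[0,0,-8],[0,0,0]],
])

```text
t: 12.78
ee_pos: [530.8, 70.1, 174.5]
orientation: [-3.141, 0.076, -0.001]
ft_force: [-1.5, -1.1, -4.1]
width: 11.5
grasp_force: 30.0
```

>>> servo_tool([
  [[0,0,-3],[0,0,0]],
  [[0,0,-6],[0,0,0]],
  [[0,0,-10],[0,0,0]],
  [[0,0,-14],[0,0,0]],
  [[0,0,-14],[0,0,0]],
])

```text
t: 13.2
ee_pos: [531.3, 70.2, 189.1]
orientation: [-3.14, 0.076, -0.003]
ft_force: [-0.1, 0.4, -4.3]
width: 11.6
grasp_force: 30.0
```

```bash
python3 plan.py 460 -186 230
python3 - <<'E'
from h import *
p=get_image("wrist");W=cloud(p);X,Y,Z=W[...,0],W[...,1],W[...,2]
cv2.imwrite("pics/w5.png",cv2.resize(p["frame"],(400,300)))
m=(p["depth"]>0)&(Z>190)&(Z<225)&(Y>50)&(Y<80)
for lo in range(590,650,10):
    s=W[m&(X>=lo)&(X<lo+10)]
    if len(s)>3:print(lo,len(s),np.percentile(s,[3,50,97],axis=0).round(1).tolist())
q=get_image("side")
cv2.imwrite("pics/s5.png",cv2.resize(q["frame"][100:240,150:310],(640,560)))
E
```

```text
t 13.2 pos [531.3  70.2 189.1] q [0.11 0.34 1.86 0.   0.95 1.73] F [-0.1  0.4 -4.3] M [0.11 0.09 0.01] w 11.6 shift [-58.8 259.3 -41.2] turn [-0.001 -0.002  0.008] axes [[0.999, -0.048, 0.002], [-0.048, -0.999, 0.0], [0.002, -0.001, -1.0]]
590 568 [[590.3, 61.2, 212.4], [595.0, 67.0, 213.6], [599.7, 72.6, 214.8]]
600 592 [[600.3, 60.9, 212.4], [605.0, 66.4, 213.6], [609.7, 72.0, 214.8]]
610 628 [[610.3, 60.4, 212.2], [615.2, 65.9, 213.5], [619.8, 71.4, 214.7]]
620 692 [[620.3, 59.7, 212.1], [625.1, 65.4, 213.5], [629.7, 71.2, 214.7]]
630 725 [[630.3, 59.3, 212.2], [635.1, 65.0, 213.4], [639.7, 70.6, 214.7]]
640 42 [[640.1, 60.0, 211.6], [640.4, 66.2, 213.1], [641.0, 70.0, 214.2]]
```

View pics/s5.png

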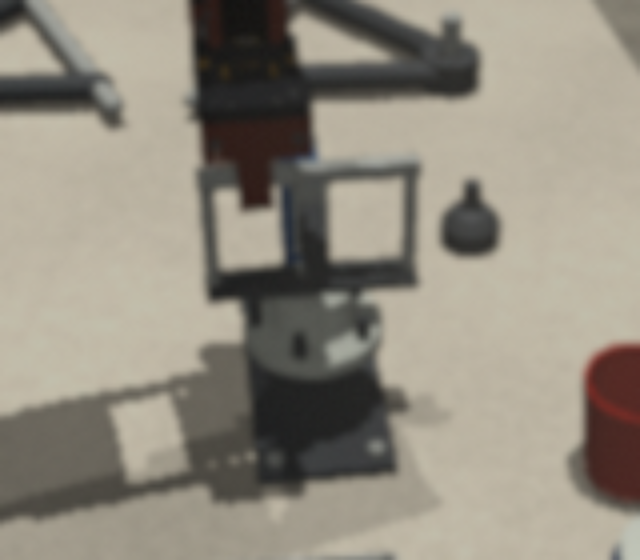

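The hub hangs free and upright, with the bail bottom at z≈201 above the keeper and the cross plate at 124 below the hook bar. I'll slide it off past the nose along the hook axis, then over to the tray.

>>> servo_tool([
  [[0,5,0],[0,0,0]],
  [[0,15,0],[0,0,0]],
  [[0,28,0],[0,0,0]],
  [[0,42,0],[0,0,0]],
  [[0,56,0],[0,0,0]],
])

```text
t: 13.72
ee_pos: [527.5, 12.4, 187.8]
orientation: [3.14, -0.076, -0.001]
ft_force: [0.4, 0.0, -4.9]
width: 11.7
grasp_force: 30.0
```

>>> servo_tool([
  [[0,15,0],[0,0,0]],
  [[0,30,0],[0,0,0]],
  [[0,45,0],[0,0,0]],
  [[0,60,0],[0,0,0]],
  [[0,70,0],[0,0,0]],
])

```text
t: 14.13
ee_pos: [524.0, -58.2, 187.8]
orientation: [3.14, -0.078, -0.001]
ft_force: [-0.1, 0.4, -3.9]
width: 11.6
grasp_force: 30.0
```

>>> servo_tool([
  [[-12,25,0],[0,0,0]],
  [[-24,50,0],[0,0,0]],
  [[-36,75,0],[0,0,0]],
  [[-48,100,0],[0,0,0]],
  [[-56,115,0],[0,0,0]],
])

```text
t: 14.55
ee_pos: [461.3, -170.5, 187.9]
orientation: [3.14, -0.077, -0.001]
ft_force: [0.2, 1.0, -3.9]
width: 11.4
grasp_force: 30.0
```

>>> servo_tool([
  [[0,10,0],[0,0,0]],
  [[0,18,0],[0,0,0]],
  [[0,18,0],[0,0,0]],
  [[0,18,0],[0,0,0]],
])

```text
t: 14.88
ee_pos: [462.7, -186.1, 188.0]
orientation: [-3.141, 0.077, -0.001]
ft_force: [0.3, -0.2, -5.1]
width: 11.9
grasp_force: 30.0
```

```bash
python3 plan.py 460 -186 189
python3 - <<'E'
from h import *
p=get_image("wrist");W=cloud(p);X,Y,Z=W[...,0],W[...,1],W[...,2]
ok=p["depth"]>0
r=finder.silhouettes("tray",p)
t=ok&(Z>22)&(Z<33)&(X>380)&(X<620)&(Y>-300)&(Y<-70)
P=W[t];print("rim",len(P),np.percentile(P,[1,99],axis=0).round(1).tolist(),cv2.minAreaRect(P[:,:2].astype(np.float32)))
m=ok&(Z>190)&(Z<225)
b=W[m&(X>500)];print("bail",np.percentile(b,[1,50,99],axis=0).round(1).tolist())
q=get_image("scene");W=cloud(q);X,Y,Z=W[...,0],W[...,1],W[...,2]
for n,lo,hi in (("flange",60,90),("rim",22,33)):
    s=W[(q["depth"]>0)&(Z>lo)&(Z<hi)&(X>390)&(X<610)&(Y>-290)&(Y<-80)];print(n,np.percentile(s,[1,99],axis=0).round(1).tolist())
cv2.imwrite("pics/s6.png",np.hstack([cv2.resize(p["frame"],(400,300)),cv2.resize(q["frame"][120:270,110:310],(400,300))]))
E
```

```text
t 14.88 pos [ 462.7 -186.1  188. ] q [-0.41  0.29  1.93  0.    0.92  1.21] F [ 0.3 -0.2 -5.1] M [0.04 0.15 0.04] w 11.9 shift [-2.7 -0.  -1. ] turn [-0.    -0.     0.007] axes [[0.999, -0.049, 0.0], [-0.049, -0.999, 0.0], [0.0, -0.0, -1.0]]
rim 2511 [[408.1, -277.1, 22.3], [589.7, -95.5, 29.5]] ((498.3548583984375, -186.08584594726562), (170.33985900878906, 170.01510620117188), 83.68202209472656)
bail [[500.9, -197.0, 208.7], [539.8, -190.0, 210.7], [571.6, -183.2, 212.6]]
flange [[463.0, -235.5, 67.3], [546.2, -139.1, 89.5]]
rim [[409.3, -272.5, 22.1], [591.8, -93.6, 31.2]]
```

View pics/s6.png

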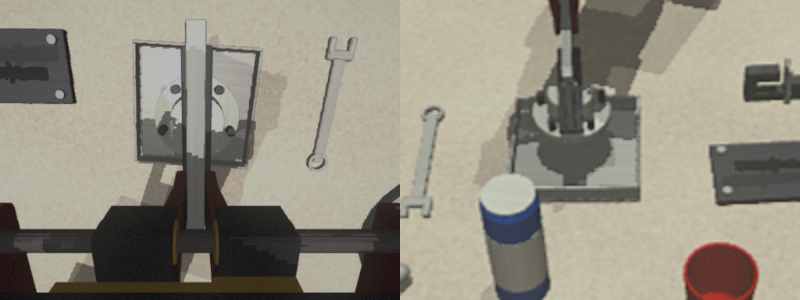

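The wrist and scene views show the hub hanging centred over the tray (within about 2 mm), with the stand untouched. I'll lower it, softly at the end.

>>> servo_tool([
  [[-1,-2,10],[0,0,0]],
  [[-1,-2,25],[0,0,0]],
  [[-1,-2,40],[0,0,0]],
  [[-1,-2,50],[0,0,0]],
  [[-1,-2,55],[0,0,0]],
])

```text
t: 15.45
ee_pos: [460.3, -183.0, 131.1]
orientation: [-3.14, 0.074, 0.004]
ft_force: [0.6, 0.6, -3.4]
width: 11.4
grasp_force: 30.0
```

>>> servo_tool([
  [[0,0,2],[0,0,0]],
  [[0,0,4],[0,0,0]],
  [[0,0,5],[0,0,0]],
  [[0,0,5],[0,0,0]],
])

```text
t: 15.78
ee_pos: [461.6, -184.1, 128.3]
orientation: [3.14, -0.076, 0.001]
ft_force: [-0.9, 0.2, -4.5]
width: 11.2
grasp_force: 30.0
```

>>> servo_tool([
  [[0,0,0.5],[0,0,0]],
  [[0,0,1],[0,0,0]],
  [[0,0,1.5],[0,0,0]],
  [[0,0,2],[0,0,0]],
  [[0,0,2],[0,0,0]],
])

```text
t: 16.2
ee_pos: [461.2, -184.0, 126.0]
orientation: [3.141, -0.076, 0.0]
ft_force: [0.6, -1.1, -4.7]
width: 11.8
grasp_force: 30.0
```

>>> servo_tool([
  [[0,0,0.3],[0,0,0]],
  [[0,0,0.6],[0,0,0]],
  [[0,0,1],[0,0,0]],
  [[0,0,1],[0,0,0]],
])

```text
t: 16.53
ee_pos: [461.2, -184.0, 124.9]
orientation: [-3.141, 0.076, 0.0]
ft_force: [0.4, 0.0, -4.2]
width: 12.0
grasp_force: 30.0
```

Expected touch is at about z=122; continuing in small steps.

>>> servo_tool([
  [[0,0,0.3],[0,0,0]],
  [[0,0,0.6],[0,0,0]],
  [[0,0,1],[0,0,0]],
  [[0,0,1],[0,0,0]],
  [[0,0,1],[0,0,0]],
])

```text
t: 16.95
ee_pos: [461.1, -184.0, 124.3]
orientation: [3.141, -0.076, -0.0]
ft_force: [-3.8, -0.4, 1.9]
width: 11.8
grasp_force: 30.0
```

>>> servo_tool([
  [[0,0,0.3],[0,0,0]],
  [[0,0,0.6],[0,0,0]],
  [[0,0,0.9],[0,0,0]],
  [[0,0,0.9],[0,0,0]],
  [[0,0,0.9],[0,0,0]],
])

```text
t: 17.37
ee_pos: [460.7, -184.2, 123.9]
orientation: [3.14, -0.075, -0.001]
ft_force: [-7.7, -1.0, 11.6]
width: 11.2
grasp_force: 30.0
```

>>> servo_tool([
  [[0,0,0.3],[0,0,0]],
  [[0,0,0.6],[0,0,0]],
  [[0,0,0.6],[0,0,0]],
  [[0,0,0.6],[0,0,0]],
])

```text
t: 17.7
ee_pos: [460.4, -184.3, 123.7]
orientation: [3.14, -0.075, -0.002]
ft_force: [-10.6, -1.3, 17.0]
width: 11.5
grasp_force: 30.0
```

It's touched down and is now pressing a little too hard; I'll relax to light contact and check before releasing.

>>> servo_tool([
  [[0,0,-0.6],[0,0,0]],
  [[0,0,-1.2],[0,0,0]],
  [[0,0,-1.3],[0,0,0]],
  [[0,0,-1.3],[0,0,0]],
])

```text
t: 18.03
ee_pos: [461.2, -184.1, 124.0]
orientation: [3.141, -0.076, -0.0]
ft_force: [-4.9, 0.3, 5.9]
width: 11.7
grasp_force: 30.0
```

```bash
python3 plan.py 460 -186 189
python3 - <<'E'
from h import *
p=get_image("wrist");W=cloud(p);X,Y,Z=W[...,0],W[...,1],W[...,2]
m=(p["depth"]>0)&(Z>135)&(Z<160)&(Y>-205)&(Y<-175)
for lo in range(500,575,15):
    s=W[m&(X>=lo)&(X<lo+15)]
    if len(s)>3:print(lo,np.median(s,0).round(1))
E
```

```text
t 18.03 pos [ 461.2 -184.1  124. ] q [-0.4   0.39  1.98 -0.    0.78  1.22] F [-4.9  0.3  5.9] M [-0.1   0.83 -0.01] w 11.7 shift [ -1.1   2.  -65. ] turn [0.    0.    0.008] axes [[0.999, -0.048, -0.0], [-0.048, -0.999, -0.0], [-0.0, 0.0, -1.0]]
500 [ 507.6 -186.4  147.7]
515 [ 522.6 -187.2  147.5]
530 [ 537.7 -188.   147.1]
545 [ 552.7 -188.6  146.8]
560 [ 565.2 -189.2  146.5]
```

The hub is tilted about 1.2° in the grip, with its far edge down. I'll level it by rotating about that edge so it doesn't drop on release.

>>> servo_tool([
  [[-0.6,0,0.2],[0,0.005,0]],
  [[-1.2,0,0.6],[0,0.01,0]],
  [[-1.8,0,1.0],[0,0.015,0]],
  [[-2.4,0,1.4],[0,0.02,0]],
  [[-2.4,0,1.4],[0,0.02,0]],
])

```text
t: 18.5
ee_pos: [459.0, -184.2, 122.6]
orientation: [3.139, -0.076, 0.033]
ft_force: [-3.8, -1.6, 4.8]
width: 11.6
grasp_force: 30.0
```

```bash
python3 plan.py 460 -186 189
python3 - <<'E'
from h import *
p=get_image("wrist");W=cloud(p);X,Y,Z=W[...,0],W[...,1],W[...,2]
m=(p["depth"]>0)&(Z>135)&(Z<160)&(Y>-205)&(Y<-175)
for lo in range(500,575,15):
    s=W[m&(X>=lo)&(X<lo+15)]
    if len(s)>3:print(lo,np.median(s,0).round(1))
E
```

```text
t 18.5 pos [ 459.  -184.2  122.6] q [-0.41  0.38  2.    0.01  0.75  1.2 ] F [-3.8 -1.6  4.8] M [-0.27  0.71 -0.01] w 11.6 shift [  2.5   1.8 -66.3] turn [ 0.001 -0.021  0.008] axes [[0.999, -0.048, 0.021], [-0.048, -0.999, -0.002], [0.021, 0.001, -1.0]]
500 [ 507.8 -186.7  147.2]
515 [ 522.6 -187.5  147.2]
530 [ 537.6 -188.2  147.2]
545 [ 552.7 -188.9  147.1]
560 [ 563.9 -189.4  147.1]
```

It's level, and the top at 147 mm is exactly the expected seated height. Releasing and rising.

>>> servo_tool([
  [[0,0,0],[0,0,0]],
  [[0,0,0],[0,0,0]],
  [[0,0,0],[0,0,0]],
  [[0,0,0],[0,0,0]],
  [[0,0,0],[0,0,0]],
], grip=0.2)

```text
t: 18.97
ee_pos: [459.1, -183.8, 122.3]
orientation: [3.14, -0.076, 0.032]
ft_force: [-0.5, -0.2, -0.3]
width: 35.0
grasp_force: 0.0
```

>>> servo_tool([
  [[0,0,0],[0,0,0]],
  [[0,0,-10],[0,0,0]],
  [[0,0,-30],[0,0,0]],
  [[0,0,-60],[0,0,0]],
  [[0,0,-90],[0,0,0]],
])

```text
t: 19.38
ee_pos: [456.4, -183.5, 213.4]
orientation: [-3.14, 0.076, -0.029]
ft_force: [0.9, -0.6, 0.3]
width: 35.4
grasp_force: 0.0
```

>>> servo_tool([
  [[0,0,-30],[0,0,0]],
  [[0,0,-40],[0,0,0]],
  [[0,0,-40],[0,0,0]],
  [[0,0,-40],[0,0,0]],
  [[0,0,-40],[0,0,0]],
])

```text
t: 19.8
ee_pos: [455.3, -183.3, 251.0]
orientation: [-3.14, 0.076, -0.028]
ft_force: [-0.1, 0.4, -0.5]
width: 34.4
grasp_force: 0.0
```

```bash
python3 plan.py 460 -186 189
python3 - <<'E'
from h import *
p=get_image("wrist");W=cloud(p);X,Y,Z=W[...,0],W[...,1],W[...,2]
m=(p["depth"]>0)&(Z>135)&(Z<160)&(Y>-205)&(Y<-165)
for lo in range(420,575,30):
    s=W[m&(X>=lo)&(X<lo+15)]
    if len(s)>3:print(lo,np.median(s,0).round(1))
q=get_image("scene")
cv2.imwrite("pics/s7.png",np.hstack([cv2.resize(p["frame"],(400,300)),cv2.resize(q["frame"][100:310,90:410],(400,300))]))
E
```

```text
t 19.8 pos [ 455.3 -183.3  251. ] q [-0.41  0.18  1.9   0.01  1.04  1.2 ] F [-0.1  0.4 -0.5] M [0.05 0.05 0.  ] w 34.4 shift [ 3.7  2.5 62.1] turn [-0.001 -0.018  0.008] axes [[0.999, -0.048, 0.018], [-0.048, -0.999, -0.0], [0.018, -0.001, -1.0]]
420 [ 427.7 -183.   147. ]
450 [ 457.6 -184.8  147. ]
480 [ 487.4 -186.4  147. ]
510 [ 517.5 -188.   147. ]
540 [ 547.5 -189.5  147.1]
```

View pics/s7.png

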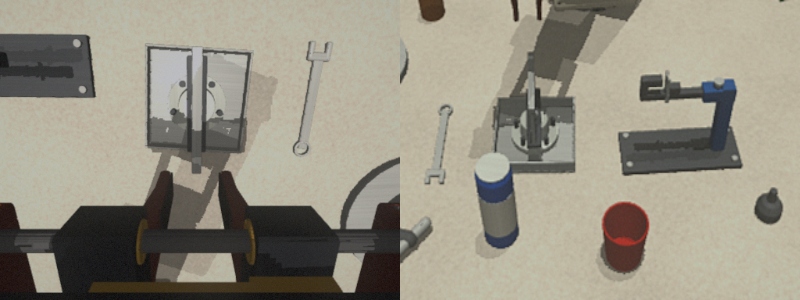

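The hub stands level in the tray, the gripper is clear above it, and everything else is where it was.

```bash
python3 -c "
from workcell import close_job
print(close_job())"
```

```text
the job is handed in; nothing more can be done
None
```

The hub is off the hook, standing upright and level in the parts tray and released; the last pictures show the other things on the bench where they were, and the job was handed in at about 20 s of the 64 s allowed.

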